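# Re-aim a clamped work lamp at the red test board

### The job

Point the work lamp at the centre of the board with the red disc: back off the red clamp screw by no more than half a turn, turn the loosened lamp on its mast by the orange fin until its beam is centred on the red disc, then tighten the screw again until it bites firmly, without overdoing it and crushing the mast. Leave the lamp upright in its clamp, and do not disturb the other parts on the bench.

Things in the scene. Friction and masses are not known exactly. Their poses are not given: they have to be found in the camera images.
- screw (a joint): Clamp screw angle (rad); grows as it is undone (counter-clockwise seen from its head). Starts clamped near -0.2. 1 rad moves the jaw 2 mm. Turning friction 0.14 N m; tightening adds 0.02 N m per 10 N of jaw force. Left alone it holds at most about 70 N. The mast is slightly oval: the turned lamp is gripped 0.1 to 1 rad further in than at the start, so tighten by feel.
- screw_bar (a point): Centre of the red wing bar on the screw's head: 70 mm long (local x), 20 thick (local y: grip across it), 26 deep (local z). Local z is the screw axis, up and out of the clamp, leaning 35 degrees from vertical, away from the lamp, to the robot's left and near side; the frame turns with the screw. Under the bar the screw is a 16 mm shank, down to the clamp's boss 69 mm under this point.
- mast_axis (a point): Point on the vertical axis of the clamp, where the mast stands, 50 mm above the bench. The blue clamp stand is fixed to the bench: base plate 185 x 130 x 15 mm, two V walls 90 mm high on its local +x side (away from the screw), jaw and screw on its local -x side. The screw bar's centre lies 120 mm towards local -x and 86 mm above this point.
- jaw: The steel sliding jaw of the clamp, 40 x 50 x 70 mm, at the centre of its face towards the mast. It slides along local x, driven by the screw alone. Once it touches, each further 0.1 rad of screw adds about 25 N; 40 to 100 N is a firm grip, over 200 N crushes the mast. Backed off 0.3 rad or more past first touch, it lets the lamp turn freely.
- lamp: The work lamp with its mast, 290 mm high with the fin, 0.8 kg; its origin is at the centre of the mast's foot, which stands on the clamp's base plate, 15 mm above the bench. Not fixed: held only by the clamp, and caged by V walls and jaw while the jaw is a few mm open. Local z up, local x the way the beam shines.
- lamp_fin (a point): Centre of the grip area of the orange fin on top of the lamp, on the mast axis. The fin is 60 mm long (along the beam, local x), 16 mm thick (local y: grip it across this), its top edge 19 mm above this point, and the black lamp head's top 26 mm below this point. Turn it about the vertical.
- lamp_beam (a point): Middle of the black round lamp head (104 mm diameter, 70 mm deep, pale yellow lens), on the mast axis, 178 mm above the mast's foot. Local x is the beam: horizontal, out through the lens.
- red_board_centre (a point): Centre of the white 120 x 120 mm board with an 88 mm red disc on both faces, on a fixed foot; 178 mm above the bench. This is the board to aim at.
- blue_board_centre (a point): The same for the board with the blue disc, which is not to be aimed at; the two boards may stand either way round.
- amber_lens: Loose amber lamp lens, 76 mm across, 55 mm high. Leave alone.
- clear_lens: Loose clear lamp lens, 64 mm across, 45 mm high. Leave alone.
- ballast: Loose aluminium ballast box with a yellow label, 75 x 115 x 28 mm. Leave alone.
- bracket: Loose black steel U bracket, 40 x 200 x 59 mm. Leave alone.
- socket_a: Loose copper bulb socket, 60 mm across, 37 mm high. Leave alone.
- socket_b: Loose copper bulb socket like the other. Leave alone.
- driver: Loose screwdriver. Leave alone.
- spanner: Loose spanner. Leave alone.
There are look-alikes about, which are no part of the job. Leave any turquoise look-alike of the part that bears red_board_centre alone.

How it is judged:
By the outcome, as a careful person would: the job done as asked, in the order asked, and still so for the second after the job is handed in, with the robot touching nothing.
It also fails if it takes over 72 s, if anything falls off the work surface, if the arm or the gripper's body presses on something with over 40 N, if the wrist force passes 120 N, or if a joint passes its speed limit or range.

### The arm

A 6-joint arm with a two-finger parallel gripper is mounted at the origin on the work surface. World frame = base frame: x ahead of the robot, y to its left, z up, the work surface at z = 0. Lengths are in mm, angles in rad, forces in N, time in s.
With the tool pointing down it reaches from about 350 to 925 mm from the base axis. Payload 6.4 kg.
Tool frame: the origin (TCP) lies between the finger pads; the fingertips stand robot.tip_reach ahead of it and the grasp point (between the pads) lies 6 mm ahead of it (robot.tip_reach is the distance from the TCP to the fingertips, in mm); x points along the fingers, y is the direction in which the jaws open and shut, and the axes are right-handed (so a half turn about x gives the same grasp; the last joint's range is limited). The gripper opens to 85 mm and grips with 20 to 120 N. Pads are 22 mm wide; open, the fingers measure 114 mm over their backs; the gripper's body (76 mm by 85 mm) begins 54 mm behind the grasp point. The pads swing forward as they close: fully open they stand 13 mm farther back than shut.
Start: joints at [1.127, 0.245, 1.558, -0, 1.339, -0.174], TCP at [173.247, 626.498, 256.29] pointing down, gripper open.
Joint ranges: [-3.13, 3.13], [-1.02, 2.26], [0.13, 2.54], [-0.95, 4.09], [0.21, 2.88], [-2.74, 2.74]. Speed limits (rad/s): [2.57, 2.57, 3.14, 3.14, 3.14, 3.14].

### API

Orientations are given as a rotation vector (axis times angle).
In Python, from plant import robot gives the robot as it stands.
- The arm moves only by the tool arm_command, never from a script. Its argument "commands" is a list of rows, each a list of 3 entries, a list of its own where there are three numbers: the shift along the tool's x, y, z in cm, then the turn, a rotation vector about the tool's x, y, z in degrees, then the gripper's target within -1 to 1 (shut at 1, half-way at 0, fully open at -1). In form: [[[x, y, z], [ax, ay, az], jaw], ...]. A call has 1 to 5 rows; each row is the pose to reach, as a shift and turn from the pose commanded when the call began, along the tool's axes at that moment; what a row does not reach only later rows make up. A row lasts 1/8 s, in which the tool goes at most 62.5 mm and 10.7 degrees, less where a joint would pass 70% of its speed; a pose out of reach is approached as far as the arm can. A call with a gripper value outside its range is refused whole. The fingers move at their own pace and stop on an object; "squeeze" is the grip in N (left out, the last holds). Time passes only in rows, so rows that repeat a pose let the fingers close. It gives the time, the measured TCP pose, the force and the opening at its end, in the units of the state.
- robot.state(): the state, without advancing time (a new reading comes with each control period).
- robot.camera(name): name is "scene" or "top" or "wrist"; returns a dict with "pixels" (420x560x3 uint8, red, green, blue), "range_z" (420x560 float32, mm along the optical axis (not along the pixel's ray), 0 where there is no reading), "fx", "fy", "cx", "cy" (pixels), "R" (3x3) and "t" (3): a world point X has camera coordinates R X + t; the wrist camera has in their place "tool_from_camera" (4x4, takes a point from camera to tool coordinates, whose origin is the TCP and whose axes are the tool frame's). Camera axes: x right, y down, z forward; pixel columns grow to the right and rows downward; lengths in mm; the calibration is good to about 2 mm. A picture is of the moment at which its call begins: read the wrist's pose just before it.
- robot.close_job(): hands the job in, once; it reports no verdict.
The state is a dict: "clock": time; "joint_pos": joint angles; "qd": joint speeds; "tau": joint torques, N m; "position": TCP position; "tool_rot": TCP orientation; "ft_force": force on the tool from outside, world axes, zero at the start; "wrist_torque": the same for the moment, N m; "opening": finger opening in mm.
Only numpy, scipy, OpenCV 4.12 (cv2) and the standard library are available. Lean on these libraries where they do the work, as an engineer would, in place of code of your own. Each camera call takes 0.05 s, during which the arm holds its last target. There are 200 camera calls.

## Working session

There is one attempt and no reset: what is moved stays moved. The work goes in short steps, Python scripts to look and compute and a tool call to move; the robot and the scene stay as the last step left them, time stands still between calls to the robot, and variables do not carry over. Pictures are saved under pics/ and viewed, about 8 in all and at most 12, crops included, and the job is handed in when it is done.

Besides the shell and the picture viewer there is one more tool, called in YAML: its name, and indented under it one key for each argument. arm_command: Moves the arm, as the interface text tells. Its arguments: {"type":"object","properties":{"commands":{"type":"array","items":{"type":"array"}},"squeeze":{"type":"number"}},"required":["commands"]}

```bash
mkdir -p pics; ls; python3 - <<'E'
from plant import robot
import cv2,numpy as np,pickle
print(robot.state(), robot.tip_reach)
d={}
for n in("scene","top"):
    c=robot.camera(n);d[n]=c;cv2.imwrite(f"pics/{n}0.png",c["pixels"][:,:,::-1])
    print(n,c["fx"],c["cx"],c["cy"],c["R"],c["t"])
pickle.dump(d,open("d0.pkl","wb"))
E
```

```text
pics
{'clock': 0.0, 'joint_pos': array([ 1.12688346e+00,  2.45805295e-01,  1.55902355e+00,  7.04593486e-06,
        1.33868700e+00, -1.74055370e-01]), 'qd': array([-0.00043316, -0.00047967, -0.00087871,  0.00021959, -0.00135481,
        0.00031436]), 'tau': array([ 1.20723007e-04, -4.29513359e+01, -3.26128292e+01, -1.78759842e-04,
        5.29818746e-03,  1.58984216e-05]), 'position': array([173.02843825, 626.0175948 , 255.18075762]), 'tool_rot': array([ 0.21040679,  1.56098799, -0.2132888 ]), 'ft_force': array([-0.77309803,  0.82526349, -0.7680973 ]), 'wrist_torque': array([-0.00104918, -0.03839313, -0.03911331]), 'opening': 85.1272144868088} 25.0
scene 380.06595525247155 276.2110465992797 209.95159791213624 [[-0.41992778  0.90754878 -0.00398301]
 [ 0.66529971  0.30484687 -0.68150178]
 [-0.61728191 -0.28883143 -0.73180561]] [ 176.0951244  -219.53943621 1446.23390681]
top 422.8147365553696 282.3900284778363 204.37518078639653 [[ 0.01959763 -0.99961148  0.0198195 ]
 [-0.98092003 -0.02305861 -0.19303936]
 [ 0.19342137 -0.01565823 -0.98099082]] [   9.30605959  529.00939059 1146.30894497]
```

View pics/scene0.png

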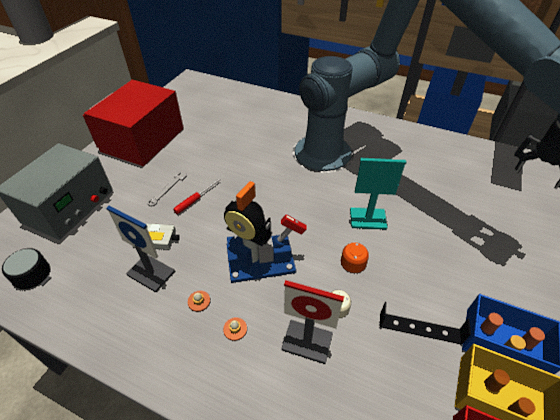

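View pics/top0.png

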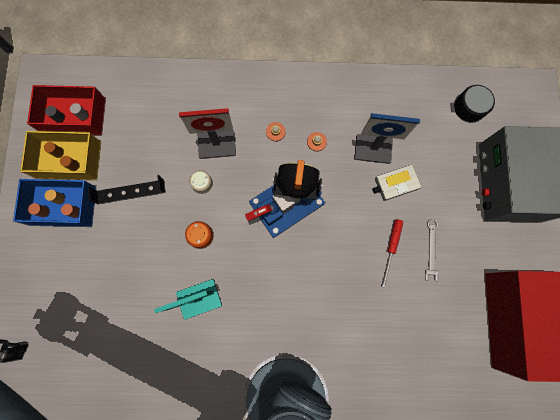

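The scene view shows the lamp with its orange fin at (246,195), the red bar at (293,224), the red-disc board at (312,303), the blue-disc board at (132,235) and a turquoise look-alike board at (380,176). In the top view, fin (299,175), bar (262,213), red board (206,120). The aim is the white board with the red disc. The turquoise one is a look-alike with no disc, and the blue-disc one is not to be aimed at.

```bash
cat > h.py <<'E'
import numpy as np,cv2
def pts(c,m):
    v,u=np.nonzero(m&(c["range_z"]>0));z=c["range_z"][v,u]
    P=np.stack([(u-c["cx"])*z/c["fx"],(v-c["cy"])*z/c["fy"],z],1)
    if "R" in c: P=(P-c["t"])@c["R"]
    return P,u,v
def mask(c,name,box):
    h=cv2.cvtColor(c["pixels"],cv2.COLOR_RGB2HSV).astype(int);H,S,V=h[...,0],h[...,1],h[...,2]
    m={"orange":(H>=6)&(H<=17)&(S>150)&(V>90),"red":((H<=4)|(H>=174))&(S>150)&(V>60),
       "blue":(H>100)&(H<125)&(S>120)&(V>50)}[name]
    b=np.zeros_like(m);x0,y0,x1,y1=box;b[y0:y1,x0:x1]=1
    return m&b
def summ(P):
    q=np.median(P,0);P=P[np.linalg.norm(P-q,axis=1)<80];w,V=np.linalg.eigh(np.cov((P-P.mean(0)).T))
    return dict(n=len(P),mean=P.mean(0).round(1),lo=np.percentile(P,2,0).round(1),hi=np.percentile(P,98,0).round(1),sd=np.sqrt(w).round(1),long=V[:,2].round(3),norm=V[:,0].round(3))
E
python3 - <<'E'
import pickle;from h import *
np.set_printoptions(suppress=True)
d=pickle.load(open("d0.pkl","rb"))
for n,k,col,box in[("scene","fin","orange",(225,175,265,215)),("top","fin","orange",(285,155,310,195)),
 ("scene","bar","red",(275,205,312,240)),("top","bar","red",(240,198,280,228)),
 ("scene","disc","red",(290,292,332,325)),("top","disc","red",(190,114,225,131)),("top","redtop","red",(170,105,232,114)),
 ("scene","blue","blue",(105,205,150,260)),("scene","base","blue",(222,220,300,285)),("top","base","blue",(245,160,330,240))]:
    P,u,v=pts(d[n],mask(d[n],col,box));print(n,k,u.mean().round(),v.mean().round(),summ(P))
    if k=="base":
        b=P[(abs(P[:,2]-15)<6)];print(cv2.minAreaRect(b[:,:2].astype(np.float32)))
im=np.hstack([cv2.resize(d["scene"]["pixels"][170:350,215:355],None,fx=3,fy=3,interpolation=2),cv2.resize(d["top"]["pixels"][100:245,180:330],None,fx=2.5,fy=2.5,interpolation=2)[:540] if 0 else cv2.resize(d["top"]["pixels"][100:245,205:330],(380,540))])
cv2.imwrite("pics/crop1.png",im[:,:800,::-1])
E
```

```text
scene fin 243.0 194.0 {'n': 171, 'mean': array([569.8, -14.2, 283.5]), 'lo': array([534.2, -23.6, 248.6]), 'hi': array([589. ,  -5.9, 293.2]), 'sd': array([ 4.3,  9.6, 20.3]), 'long': array([-0.867,  0.114,  0.486]), 'norm': array([-0.138, -0.99 , -0.014])}
top fin 299.0 172.0 {'n': 166, 'mean': array([558. , -12.8, 289.5]), 'lo': array([530.3, -21.2, 286.1]), 'hi': array([586.8,  -3.9, 293. ]), 'sd': array([ 2.3,  4.5, 17.1]), 'long': array([-0.995,  0.101,  0.023]), 'norm': array([0.034, 0.105, 0.994])}
scene bar 293.0 225.0 {'n': 229, 'mean': array([495.9,  86. , 143. ]), 'lo': array([479.1,  55.4, 118.4]), 'hi': array([508.2, 113.5, 166.5]), 'sd': array([ 3.5,  8.1, 20.7]), 'long': array([ 0.286, -0.811,  0.51 ]), 'norm': array([0.853, 0.458, 0.251])}
top bar 258.0 212.0 {'n': 159, 'mean': array([487.3,  85.6, 147.7]), 'lo': array([471.5,  54.1, 128.7]), 'hi': array([504.9, 116.8, 164.8]), 'sd': array([ 4.7,  6. , 23.1]), 'long': array([-0.314,  0.839, -0.445]), 'norm': array([-0.269,  0.371,  0.889])}
scene disc 313.0 306.0 {'n': 608, 'mean': array([722.2, 224.8, 187.3]), 'lo': 
[... 968 characters left out ...]
4.0 261.0 {'n': 538, 'mean': array([554.5,  61.2,  32.9]), 'lo': array([512.7,  -1.3,  11.7]), 'hi': array([619.5, 108.8,  84. ]), 'sd': array([ 8.7, 25.7, 39. ]), 'long': array([-0.737,  0.551,  0.391]), 'norm': array([0.669, 0.517, 0.533])}
((546.2568969726562, 7.552589416503906), (129.345947265625, 184.8428955078125), 33.549190521240234)
top base 283.0 212.0 {'n': 985, 'mean': array([507.4,  27.6,  29.9]), 'lo': array([451.5, -46.2,  11. ]), 'hi': array([575.1,  91.9,  85.8]), 'sd': array([21.9, 29.9, 40.8]), 'long': array([-0.263, -0.919, -0.293]), 'norm': array([ 0.121, -0.332,  0.935])}
((544.1826171875, 7.4791107177734375), (128.49282836914062, 183.51495361328125), 34.987632751464844)
```

View pics/crop1.png

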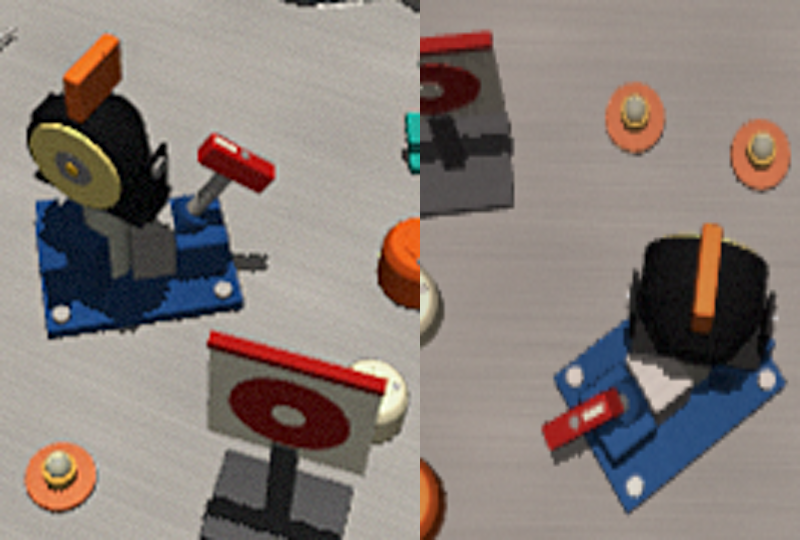

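The crop confirms three things: the red board is white with a red disc and red top edge, the bar is on the clamp screw, and the fin is on the lamp head. The measured values fit together: fin axis at about (558.5,-13), bar 120 mm away in the direction of 124°, base rectangle 185x129, board centre about (721.5,222). Next I move to a pose above the bar.

```bash
cat >> h.py <<'E'
from scipy.spatial.transform import Rotation as Ro
np.set_printoptions(suppress=True,precision=2)
M=np.array([558.5,-13,0]);u=np.array([np.cos(np.radians(124)),np.sin(np.radians(124)),0])
s35,c35=np.sin(np.radians(35)),np.cos(np.radians(35))
a=s35*u+c35*np.array([0,0,1]);e1=c35*u-s35*np.array([0,0,1]);w=np.cross(a,e1)
BAR=M+120*u+np.array([0,0,136])
def barR(phi,flip=1): # bar long axis at phi (rad) from e1, CCW about a
    l=np.cos(phi)*e1+np.sin(phi)*w; x=-a; y=flip*np.cross(a,l); return np.stack([x,y,np.cross(x,y)],1)
def finR(psi,flip=1):
    x=np.array([0,0,-1.]);y=flip*np.array([-np.sin(psi),np.cos(psi),0]);return np.stack([x,y,np.cross(x,y)],1)
def rel(st,grasp,R,back=0):
    R0=Ro.from_rotvec(st["tool_rot"]).as_matrix();tcp=np.array(grasp)-(6+back)*R[:,0]
    return (R0.T@(tcp-st["position"])/10).round(2),np.degrees(Ro.from_matrix(R0.T@R).as_rotvec()).round(1)
E
python3 - <<'E'
from h import *;from plant import robot
s=robot.state();print(Ro.from_rotvec(s["tool_rot"]).as_matrix(),a,e1,w,BAR)
l=np.array([-.3,.825,-.475]);phi=np.arctan2(l@w,l@e1);print("phi",phi)
for f in(1,-1):
  print(f,rel(s,BAR,barR(phi,f),120), rel(s,BAR+[0,0,90],barR(phi,f),120))
E
```

```text
[[-0.    0.27  0.96]
 [-0.    0.96 -0.27]
 [-1.   -0.   -0.  ]] [-0.32  0.48  0.82] [-0.46  0.68 -0.57] [-0.83 -0.56  0.  ] [491.4   86.48 136.  ]
phi -0.2157575513915967
1 (array([  1.66, -38.82,  39.58]), array([-122.3,   10.4,  -41.8])) (array([ -7.34, -38.84,  39.57]), array([-122.3,   10.4,  -41.8]))
-1 (array([  1.66, -38.82,  39.58]), array([ 51.2, -35.1,  -8.7])) (array([ -7.34, -38.84,  39.57]), array([ 51.2, -35.1,  -8.7]))
```

arm_command:
  commands:
    - [[-6, 0, 0], [0, 0, 0], -0.2]
    - [[-12, -2, 2], [0, 0, 0], -0.2]
    - [[-13, -8, 8], [8, -6, -1], -0.2]
    - [[-13, -12, 12], [16, -11, -3], -0.2]
    - [[-13, -16, 16], [24, -17, -4], -0.2]
  squeeze: 60

```text
clock: 0.72
position: [279.2, 439.1, 386.4]
tool_rot: [0.436, 1.212, -0.603]
ft_force: [0.7, 0.1, 0.3]
opening: 51.1
```

```bash
python3 - <<'E'
from h import *;from plant import robot
s=robot.state();print(s["clock"],s["position"],s["joint_pos"])
print(rel(s,BAR,barR(-.216,-1),130))
E
```

```text
0.725 [279.2  439.15 386.43] [ 0.92 -0.1   1.71 -0.31  1.56  0.05]
(array([ 22.76, -11.19,  25.75]), array([ 26.8, -18.1,  -5. ]))
```

arm_command:
  commands:
    - [[2, -3, 6], [7, -5, -1], -0.2]
    - [[6, -5.5, 11], [14, -9, -2.5], -0.2]
    - [[11, -7.5, 16], [21, -14, -4], -0.2]
    - [[16, -9.5, 21], [26.8, -18.1, -5], -0.2]
    - [[20, -11.2, 25.7], [26.8, -18.1, -5], -0.2]

```text
clock: 1.35
position: [422.8, 186.4, 285.1]
tool_rot: [0.649, 0.792, -0.995]
ft_force: [0.2, 0.3, 0.1]
opening: 51.0
```

arm_command:
  commands:
    - [[2.7, 0, 0], [0, 0, 0], -0.2]
    - [[2.7, 0, 0], [0, 0, 0], -0.2]
    - [[2.7, 0, 0], [0, 0, 0], -0.2]

```text
clock: 1.72
position: [431.5, 175.5, 265.8]
tool_rot: [0.652, 0.79, -0.994]
ft_force: [0.4, 0.4, -0.6]
opening: 51.6
```

```bash
python3 - <<'E'
from h import *;from plant import robot
s=robot.state();print(s["clock"],s["position"],s["joint_pos"],s["ft_force"],s["wrist_torque"])
print(rel(s,BAR,barR(-.216,-1),0))
c=robot.camera("wrist");cv2.imwrite("pics/w1.png",c["pixels"][:,:,::-1])
m=mask(c,"red",(0,0,560,420));n,L,S,C=cv2.connectedComponentsWithStats(m.astype(np.uint8));k=1+S[1:,4].argsort()[::-1][:3]
print(S[k],C[k])
T=np.array(c["tool_from_camera"]);R0=Ro.from_rotvec(s["tool_rot"]).as_matrix()
for i in k[:2]:
  P,_,_=pts(c,L==i);P=(P@T[:3,:3].T+T[:3,3])
  W=P@R0.T+s["position"]-BAR
  q=np.stack([W@e1,W@w,W@a],1);top=q[q[:,2]>6]
  print(len(q),np.percentile(q,[1,50,99],axis=0), cv2.minAreaRect(top[:,:2].astype(np.float32)) if len(top)>9 else 0)
E
```

```text
1.725 [431.51 175.47 265.78] [ 0.42 -0.19  2.07 -0.64  1.23  0.25] [ 0.4   0.44 -0.6 ] [0.2  0.14 0.01]
(array([16.18,  0.24,  1.36]), array([ 0.3, -0.2, -0.1]))
[[   0  316   81   66 2768]
 [ 522  156   38   88 2404]
 [ 274  181   20   68 1014]] [[ 27.13 339.22]
 [543.47 200.98]
 [283.41 210.16]]
2756 [[-279.32   61.44 -328.05]
 [-245.78  648.5  -275.39]
 [  37.99  693.65  218.41]] ((38.702125549316406, 60.14723205566406), (1.900557279586792, 4.813083171844482), 8.210738182067871)
2392 [[ -72.7  -264.84  -11.83]
 [ -41.46 -249.36    6.8 ]
 [  -3.49 -239.45   30.6 ]] ((-37.39072799682617, -252.6730194091797), (9.675936698913574, 76.98039245605469), 70.39260864257812)
```

View pics/w1.png

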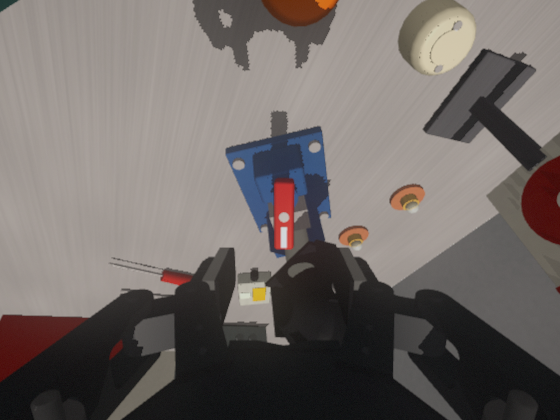

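The wrist view shows the red bar at (284,214), between the fingers and nearly upright in the image. The white lens and boards are clear of it. I still need numbers for that component.

```bash
python3 - <<'E'
from h import *;from plant import robot
s=robot.state()
c=robot.camera("wrist")
m=mask(c,"red",(262,170,306,256))
T=np.array(c["tool_from_camera"]);R0=Ro.from_rotvec(s["tool_rot"]).as_matrix()
P,uu,vv=pts(c,m);P=(P@T[:3,:3].T+T[:3,3])
W=P@R0.T+s["position"]-BAR
q=np.stack([W@e1,W@w,W@a],1);print(np.percentile(q,[1,50,99],axis=0));top=q[abs(q[:,2]-np.percentile(q[:,2],75))<6]
print(len(q),len(top),cv2.minAreaRect(top[:,:2].astype(np.float32)),top.mean(0))
print("in tool",np.percentile(P,[1,50,99],axis=0))
E
```

```text
[[-33.24 -11.5   10.42]
 [  8.42   1.48  12.69]
 [ 33.41  17.57  14.27]]
1020 1018 ((-0.249603271484375, 3.0281200408935547), (19.217025756835938, 69.04542541503906), 78.26875305175781) [ 4.79  2.13 12.62]
in tool [[153.93 -10.26 -19.18]
 [155.51  -1.12   5.78]
 [157.84   8.48  47.85]]
```

Bar measured: 69x19 mm, top 12.6 mm above its centre, 3 mm off the estimate, angle -0.205. All of this agrees with the description, so I descend and grip.

arm_command:
  commands:
    - [[4, 0, 1.35], [0, 0, 0], -0.2]
    - [[9, 0, 1.35], [0, 0, 0], -0.2]
    - [[13, 0, 1.35], [0, 0, 0], -0.2]
    - [[16.2, 0, 1.35], [0, 0, 0], -0.2]
    - [[16.2, 0, 1.35], [0, 0, 0], -0.2]

```text
clock: 2.45
position: [486.4, 87.4, 138.3]
tool_rot: [0.65, 0.793, -0.997]
ft_force: [-0.2, 0.5, 0.2]
opening: 51.2
```

arm_command:
  commands:
    - [[0, 0, 0], [0, 0, 0], -0.2]
    - [[0, 0, 0], [0, 0, 0], 0.3]
    - [[0, 0, 0], [0, 0, 0], 1]
    - [[0, 0, 0], [0, 0, 0], 1]
    - [[0, 0, 0], [0, 0, 0], 1]

```text
clock: 3.08
position: [487.0, 88.2, 140.9]
tool_rot: [0.651, 0.79, -0.995]
ft_force: [-7.3, 3.2, 6.9]
opening: 19.0
```

```bash
cat > st.py <<'E'
from h import *;from plant import robot
s=robot.state();R0=Ro.from_rotvec(s["tool_rot"]).as_matrix()
print("t",round(s["clock"],2),"pos",s["position"],"q",s["joint_pos"],"open",round(s["opening"],1))
print("F",s["ft_force"],"Fa",s["ft_force"]@a,"T",s["wrist_torque"],"T.a",round(s["wrist_torque"]@a,3))
y=R0[:,1];l=np.cross(-a,-y);print("phi",np.arctan2(-y@-e1,-y@w) if 0 else round(float(np.arctan2(np.cross(y,-a)@w*-1,np.cross(y,-a)@e1*-1)),3))
g=s["position"]+6*R0[:,0]-BAR;print("grasp-BAR (e1,w,a)",g@e1,g@w,g@a)
E
python3 st.py
```

```text
t 3.08 pos [487.03  88.21 140.87] q [ 0.2   0.    2.14 -0.75  0.89  0.27] open 19.0
F [-7.3   3.15  6.86] Fa 9.458658168924929 T [ 0.09  0.52 -0.24] T.a 0.021
phi 2.931
grasp-BAR (e1,w,a) 0.3861522818286795 2.643244366208855 0.20869900930740914
```

arm_command:
  commands:
    - [[0, 0, 0], [-5, 0, 0], 1]
    - [[0, 0, 0], [-10, 0, 0], 1]
    - [[0, 0, 0], [-15, 0, 0], 1]
    - [[0, 0, 0], [-20, 0, 0], 1]
    - [[0, 0, 0], [-25, 0, 0], 1]

```text
clock: 3.7
position: [486.6, 87.9, 140.9]
tool_rot: [0.272, 0.971, -0.787]
ft_force: [-10.0, 1.5, 9.4]
opening: 19.4
```

```bash
python3 st.py
```

```text
t 3.7 pos [486.63  87.93 140.88] q [ 0.2   0.    2.14 -0.75  0.89 -0.17] open 19.4
F [-10.02   1.48   9.44] Fa 11.649438721691585 T [-0.12  0.61 -0.57] T.a -0.142
phi -2.914
grasp-BAR (e1,w,a) 0.3716127865397296 3.1417240611929587 0.2101197540295071
```

The friction torque is 0.14 N m as specified, so the screw is turning with the bar. I turn it to about 47° in total.

arm_command:
  commands:
    - [[0, 0, 0], [-6, 0, 0], 1]
    - [[0, 0, 0], [-12, 0, 0], 1]
    - [[0, 0, 0], [-18, 0, 0], 1]
    - [[0, 0, 0], [-22, 0, 0], 1]
    - [[0, 0, 0], [-22, 0, 0], 1]

```text
clock: 4.32
position: [486.4, 87.6, 141.0]
tool_rot: [-0.061, 1.099, -0.587]
ft_force: [-11.0, 1.7, 11.9]
opening: 19.6
```

```bash
python3 st.py
```

```text
t 4.33 pos [486.37  87.56 140.97] q [ 0.2   0.    2.14 -0.75  0.89 -0.55] open 19.6
F [-10.97   1.72  11.86] Fa 14.051961157228257 T [-0.43  0.8  -0.46] T.a 0.137
phi -2.531
grasp-BAR (e1,w,a) 0.18399557185798976 3.576113049974112 0.19580779932538303
```

arm_command:
  commands:
    - [[0, 0, 0], [0, 0, 0], 0]
    - [[0, 0, 0], [0, 0, 0], -0.2]
    - [[-3, 0, 0], [0, 0, 0], -0.2]
    - [[-8, 0, 0], [0, 0, 0], -0.2]
    - [[-14, 0, 0], [0, 0, 0], -0.2]

```text
clock: 4.95
position: [441.2, 154.1, 254.9]
tool_rot: [-0.059, 1.101, -0.586]
ft_force: [0.5, 1.2, -0.4]
opening: 51.6
```

```bash
python3 - <<'E'
from h import *;from plant import robot
import pickle
exec(open("st.py").read())
fin=M+[0,0,273]
for f in(1,-1): print(rel(s,fin,finR(np.radians(-5.8),f),140),rel(s,fin,finR(np.radians(-5.8),f),60))
c=robot.camera("top");P,_,_=pts(c,mask(c,"orange",(280,150,315,200)));print("fin",summ(P),cv2.minAreaRect(P[:,:2].astype(np.float32)))
E
```

```text
t 4.95 pos [441.21 154.07 254.89] q [ 0.37 -0.19  2.09 -0.65  1.18 -0.6 ] open 51.6
F [ 0.52  1.16 -0.42] Fa 0.04311066585337393 T [0.23 0.14 0.04] T.a 0.027
phi -2.532
grasp-BAR (e1,w,a) 0.7181634067355038 3.8180474341694857 139.62273653877477
(array([ -1.82, -14.65,  21.63]), array([-14.8,  25.7,  23.7])) (array([  4.74, -12.03,  17.89]), array([-14.8,  25.7,  23.7]))
(array([ -1.82, -14.65,  21.63]), array([157.7,  33.8, -36.7])) (array([  4.74, -12.03,  17.89]), array([157.7,  33.8, -36.7]))
fin {'n': 172, 'mean': array([557.7, -12.2, 289.5]), 'lo': array([530.1, -21.1, 285.6]), 'hi': array([586. ,  -3.3, 292.8]), 'sd': array([ 2.4,  4.6, 16.9]), 'long': array([-0.99,  0.1 ,  0.  ]), 'norm': array([0.01, 0.11, 0.99])} ((558.5352172851562, -12.42846393585205), (15.816665649414062, 58.24982833862305), 84.79307556152344)
```

arm_command:
  commands:
    - [[-0.4, -2.9, 4.3], [9.6, 2.1, -2.2], -0.2]
    - [[-0.7, -5.8, 8.6], [19.2, 4.1, -4.5], -0.2]
    - [[-1.1, -8.8, 13], [28.8, 6.2, -6.7], -0.2]
    - [[-1.4, -11.7, 17.3], [38.4, 8.3, -8.9], -0.2]
    - [[-1.8, -14.6, 21.6], [48, 10.4, -11.2], -0.2]

```text
clock: 5.62
position: [559.9, -13.9, 419.1]
tool_rot: [0.634, 0.951, -1.209]
ft_force: [0.1, 0.2, -1.1]
opening: 51.5
```

```bash
python3 - <<'E'
from h import *;from plant import robot
exec(open("st.py").read())
fin=np.array([558.2,-12.5,273])
print(rel(s,fin,finR(np.radians(-5.5),-1),120))
E
```

```text
t 5.62 pos [559.94 -13.87 419.08] q [-0.03 -0.06  1.65 -0.51  1.48 -0.29] open 51.5
F [ 0.1   0.24 -1.08] Fa -0.8034131799697051 T [ 0.28  0.   -0.04] T.a -0.124
phi 2.914
grasp-BAR (e1,w,a) -261.07446391808037 0.5891455901518193 156.38651172640672
(array([ 1.67,  0.02, -1.13]), array([109.2,  23.4, -25.3]))
```

arm_command:
  commands:
    - [[0, 0, 0], [10, 2.1, -2.3], -0.2]
    - [[0, 0, 0], [20, 4.3, -4.6], -0.2]
    - [[0, 0, 0], [30, 6.4, -7], -0.2]
    - [[0, 0, 0], [40, 8.6, -9.3], -0.2]
    - [[0, 0, 0], [50, 10.7, -11.6], -0.2]

```text
clock: 6.25
position: [559.5, -12.7, 417.9]
tool_rot: [1.378, 0.611, -1.776]
ft_force: [-0.6, -0.0, -0.1]
opening: 51.0
```

arm_command:
  commands:
    - [[0, 0, 0], [10, 2.1, -2.3], -0.2]
    - [[0, 0, 0], [20, 4.3, -4.6], -0.2]
    - [[0, 0, 0], [30, 6.4, -7], -0.2]
    - [[0, 0, 0], [40, 8.6, -9.3], -0.2]
    - [[0, 0, 0], [50, 10.7, -11.6], -0.2]

```text
clock: 6.88
position: [559.5, -12.9, 418.0]
tool_rot: [2.132, 0.03, -2.211]
ft_force: [0.3, 0.9, 0.3]
opening: 50.9
```

```bash
python3 - <<'E'
from h import *;from plant import robot
exec(open("st.py").read())
fin=np.array([558.2,-12.5,273])
print(rel(s,fin,finR(np.radians(-5.5),-1),120))
E
```

```text
t 6.88 pos [559.51 -12.88 417.99] q [-0.21 -0.03  1.57 -0.04  1.63  1.3 ] open 50.9
F [0.29 0.9  0.32] Fa 0.6001365888553831 T [-0.04 -0.03  0.02] T.a 0.016
phi 0.964
grasp-BAR (e1,w,a) -257.038027149694 -0.6103603140298302 156.94982760020045
(array([ 1.9 , -0.11,  0.06]), array([ 9.1,  2. , -2.2]))
```

Align, then take one wrist look at the fin.

arm_command:
  commands:
    - [[1.9, -0.1, 0.1], [9.1, 2, -2.2], -0.2]
    - [[1.9, -0.1, 0.1], [9.1, 2, -2.2], -0.2]
    - [[1.9, -0.1, 0.1], [9.1, 2, -2.2], -0.2]

```text
clock: 7.25
position: [557.8, -12.6, 399.7]
tool_rot: [-2.176, 0.096, 2.178]
ft_force: [-0.4, -0.4, 0.5]
opening: 51.1
```

```bash
python3 - <<'E'
from h import *;from plant import robot
exec(open("st.py").read())
c=robot.camera("wrist")
T=np.array(c["tool_from_camera"])
P,uu,vv=pts(c,mask(c,"orange",(180,80,400,360)));P=(P@T[:3,:3].T+T[:3,3])@R0.T+s["position"]
P=P[abs(P[:,2]-290)<8];print(len(P),summ(P));r=cv2.minAreaRect(P[:,:2].astype(np.float32));print(r)
fin=np.array([*r[0],273.]);print(rel(s,fin,finR(np.radians(-5.5),-1),0))
c=robot.camera("top");P,_,_=pts(c,mask(c,"red",(235,190,285,235)));W=P-BAR;print("bar e1,w,a",(W@e1).mean(),(W@w).mean(),(W@a).mean(),summ(P)["long"]@e1,summ(P)["long"]@w)
E
```

```text
t 7.25 pos [557.79 -12.57 399.69] q [-0.23 -0.05  1.62 -0.    1.58  1.43] open 51.1
F [-0.38 -0.36  0.46] Fa 0.32742763632797756 T [-0.    0.01 -0.01] T.a -0.004
phi 0.792
grasp-BAR (e1,w,a) -245.48241466885577 0.35494188792250925 142.6905793653021
1281 {'n': 1281, 'mean': array([560.6, -14.1, 290. ]), 'lo': array([531.2, -22.8, 287.6]), 'hi': array([587.8,  -5.5, 291.5]), 'sd': array([ 1. ,  4.3, 17.1]), 'long': array([-0.99,  0.11,  0.01]), 'norm': array([ 0.01, -0.02,  1.  ])}
((559.0655517578125, -13.935722351074219), (15.075611114501953, 58.9409294128418), 83.191162109375)
(array([12.07,  0.11, -0.15]), array([ 0.5,  0. , -0.1]))<stdin>:8: RuntimeWarning: Mean of empty slice.
  ret = ret.dtype.type(ret / rcount)
  return _methods._mean(a, axis=axis, dtype=dtype,
  ret = um.true_divide(
h.py:14: RuntimeWarning: Mean of empty slice.
  q=np.median(P,0);P=P[np.linalg.norm(P-q,axis=1)<80];w,V=np.linalg.eigh(np.cov((P-P.mean(0)).T))
  avg = a.mean(axis, **keepdims_kw)
h.py:14: RuntimeWarning: Degrees of freedom <= 0 for slice
  q=np.median(P,0);P=P[np.linalg.norm(P-q,axis=1)<80];w,V=np.linalg.eigh(np.cov((P-P.mean(0)).T))
  c *= np.true_divide(1, fact)
  c *= np.true_divide(1, fact)
Traceback (most recent call last):
  File "h.py", line 14, in summ
    q=np.median(P,0);P=P[np.linalg.norm(P-q,axis=1)<80];w,V=np.linalg.eigh(np.cov((P-P.mean(0)).T))
                                                            ~~~~~~~~~~~~~~^^^^^^^^^^^^^^^^^^^^^^^^^
numpy.linalg.LinAlgError: Eigenvalues did not converge
```

arm_command:
  commands:
    - [[4, 0.1, -0.15], [0.5, 0, 0], -0.2]
    - [[8, 0.1, -0.15], [0.5, 0, 0], -0.2]
    - [[11, 0.1, -0.15], [0.5, 0, 0], -0.2]
    - [[11.9, 0.1, -0.15], [0.5, 0, 0], -0.2]
    - [[11.9, 0.1, -0.15], [0.5, 0, 0], -0.2]
  squeeze: 30

```text
clock: 7.98
position: [559.2, -13.7, 280.8]
tool_rot: [-2.171, 0.107, 2.172]
ft_force: [-0.0, 0.1, 0.0]
opening: 51.5
```

arm_command:
  commands:
    - [[0, 0, 0], [0, 0, 0], 0.2]
    - [[0, 0, 0], [0, 0, 0], 0.5]
    - [[0, 0, 0], [0, 0, 0], 1]
    - [[0, 0, 0], [0, 0, 0], 1]
    - [[0, 0, 0], [0, 0, 0], 1]

```text
clock: 8.6
position: [559.5, -14.0, 281.5]
tool_rot: [-2.173, 0.108, 2.17]
ft_force: [-0.5, -0.7, 5.5]
opening: 15.9
```

```bash
cat >> st.py <<'E'
yy=-y;psi=np.degrees(np.arctan2(-yy[0],yy[1]));A=s["position"];print("grip yaw",round(psi,2),"aim from grasp axis",np.degrees(np.arctan2(222-A[1],721.5-A[0])).round(2))
E
python3 st.py
```

```text
t 8.6 pos [559.48 -14.01 281.55] q [-0.23  0.01  1.77 -0.    1.36  1.44] open 15.9
F [-0.53 -0.69  5.49] Fa 4.339099300372201 T [-0.25  0.07 -0.  ] T.a 0.111
phi 0.78
grasp-BAR (e1,w,a) -179.4864139382864 -0.24784213942603583 44.68114510744238
grip yaw -5.64 aim from grasp axis 55.53
```

arm_command:
  commands:
    - [[0, 0, 0], [-5, 0, 0], 1]
    - [[0, 0, 0], [-11, 0, 0], 1]
    - [[0, 0, 0], [-17, 0, 0], 1]
    - [[0, 0, 0], [-23, 0, 0], 1]
    - [[0, 0, 0], [-29, 0, 0], 1]

```text
clock: 9.22
position: [559.2, -14.1, 281.6]
tool_rot: [1.995, 0.414, -1.995]
ft_force: [-1.8, -0.4, 5.7]
opening: 15.4
```

```bash
python3 st.py
```

```text
t 9.22 pos [559.17 -14.06 281.56] q [-0.23  0.01  1.77 -0.    1.36  0.93] open 15.4
F [-1.8  -0.42  5.66] Fa 5.011054426435814 T [-0.22  0.36 -0.18] T.a 0.095
phi 1.349
grasp-BAR (e1,w,a) -179.3800212231255 0.03625170495453193 44.77230416282251
grip yaw 23.53 aim from grasp axis 55.49
```

Turning freely at about 0.18 N m; 32° still to go.

arm_command:
  commands:
    - [[0, 0, 0], [-7, 0, 0], 1]
    - [[0, 0, 0], [-14, 0, 0], 1]
    - [[0, 0, 0], [-21, 0, 0], 1]
    - [[0, 0, 0], [-28, 0, 0], 1]
    - [[0, 0, 0], [-32, 0, 0], 1]

```text
clock: 9.85
position: [559.0, -13.9, 281.5]
tool_rot: [1.637, 0.861, -1.638]
ft_force: [-2.4, -0.2, 6.8]
opening: 15.7
```

arm_command:
  commands:
    - [[0, 0, 0], [0, 0, 0], 1]

```text
clock: 9.98
position: [559.0, -13.8, 281.5]
tool_rot: [1.638, 0.86, -1.639]
ft_force: [-2.8, 0.1, 6.9]
opening: 15.5
```

```bash
python3 - <<'E'
from h import *;from plant import robot
exec(open("st.py").read())
for n in("scene","top"):
    c=robot.camera(n);cv2.imwrite(f"pics/{n}2.png",c["pixels"][:,:,::-1])
im=cv2.imread("pics/scene2.png")[150:365,190:360];cv2.imwrite("pics/crop2.png",cv2.resize(im,None,fx=2.7,fy=2.7,interpolation=2))
E
```

```text
t 9.97 pos [559.   -13.83 281.53] q [-0.23  0.01  1.77 -0.    1.36  0.38] open 15.5
F [-2.81  0.11  6.91] Fa 6.610140660321323 T [-0.07  0.53  0.12] T.a 0.373
phi 2.017
grasp-BAR (e1,w,a) -179.12428479770082 0.05844428693365999 44.90851406868558
grip yaw 55.39 aim from grasp axis 55.43
```

View pics/crop2.png

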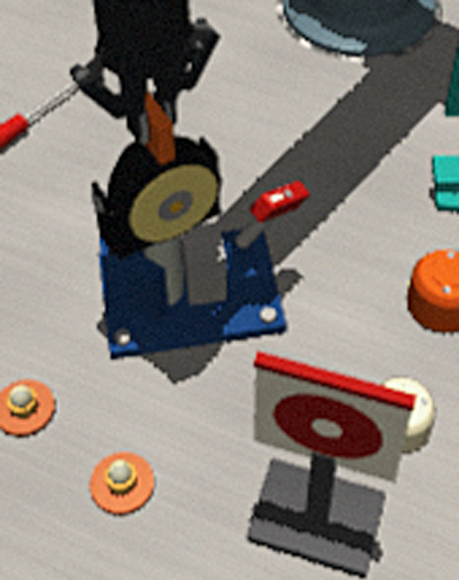

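The lamp now faces the red-disc board (lens at crop (175,205), board at (328,425)). I release, lift and measure the fin.

arm_command:
  commands:
    - [[0, 0, 0], [0, 0, 0], 0.3]
    - [[0, 0, 0], [0, 0, 0], -0.2]
    - [[-3, 0, 0], [0, 0, 0], -0.2]
    - [[-8, 0, 0], [0, 0, 0], -0.2]
    - [[-12, 0, 0], [0, 0, 0], -0.2]

```text
clock: 10.7
position: [559.0, -13.6, 401.6]
tool_rot: [1.638, 0.86, -1.64]
ft_force: [0.3, -0.9, 0.6]
opening: 51.4
```

arm_command:
  commands:
    - [[0, 0, 0], [0, 0, 0], -0.2]

```text
clock: 10.82
position: [560.1, -13.9, 404.2]
tool_rot: [1.642, 0.855, -1.633]
ft_force: [0.4, -0.7, -0.4]
opening: 51.5
```

```bash
cat > finlook.py <<'E'
from h import *;from plant import robot
exec(open("st.py").read())
c=robot.camera("wrist");T=np.array(c["tool_from_camera"])
P,uu,vv=pts(c,mask(c,"orange",(150,60,430,380)));P=(P@T[:3,:3].T+T[:3,3])@R0.T+s["position"]
P=P[np.linalg.norm(P-np.median(P,0),axis=1)<45];P=P[abs(P[:,2]-290)<8];r=cv2.minAreaRect(P[:,:2].astype(np.float32));S=summ(P)
aim=np.degrees(np.arctan2(222-r[0][1],721.5-r[0][0]))
print("fin",len(P),r,"pca yaw",np.degrees(np.arctan(S["long"][1]/S["long"][0])).round(2),"aim",aim.round(2),"z",S["mean"][2])
E
python3 finlook.py; python3 - <<'E'
from h import *;from plant import robot
s=robot.state();B=BAR+2.8*w
for f in(1,-1):print(f,rel(s,B,barR(.61,f),130))
E
```

```text
t 10.82 pos [560.12 -13.85 404.24] q [-0.23 -0.05  1.61 -0.    1.58  0.38] open 51.5
F [ 0.44 -0.66 -0.42] Fa -0.7968241420600228 T [-0.01  0.01 -0.02] T.a -0.006
phi 2.015
grasp-BAR (e1,w,a) -250.0572649189659 -0.8901539071969743 145.04719554852088
grip yaw 55.37 aim from grasp axis 55.62
fin 1138 ((558.3212280273438, -12.77389144897461), (57.826515197753906, 15.042820930480957), 55.58549880981445) pca yaw 55.39 aim 55.2 z 290.0
1 (array([ 15.37, -18.68,  -6.96]), array([73.9, 10.8, 36. ]))
-1 (array([ 15.37, -18.68,  -6.96]), array([-100. ,  -38.3,   11.5]))
```

arm_command:
  commands:
    - [[1, -4, -1.5], [-9, -3.5, 1], -0.2]
    - [[2, -7.5, -2.8], [-18, -7, 2], -0.2]
    - [[4, -11, -4], [-27, -10.4, 3.1], -0.2]
    - [[6, -14.5, -5.4], [-36, -13.9, 4.2], -0.2]
    - [[9, -18.6, -6.9], [-45, -17.3, 5.2], -0.2]

```text
clock: 11.5
position: [443.9, 149.5, 308.2]
tool_rot: [0.843, 1.068, -1.204]
ft_force: [0.6, 0.8, -0.0]
opening: 51.2
```

```bash
python3 - <<'E'
from h import *;from plant import robot
s=robot.state();print(s["position"],s["joint_pos"]);print(rel(s,BAR+2.8*w,barR(.61,-1),130))
E
```

```text
[443.91 149.51 308.19] [ 0.23 -0.17  1.91 -0.31  1.46  0.08]
(array([ 5.79,  0.36, -1.82]), array([-54.6, -21.1,   6.5]))
```

arm_command:
  commands:
    - [[1, 0.1, -0.4], [-9.3, -3.6, 1.1], -0.2]
    - [[2.2, 0.2, -0.8], [-18.6, -7.2, 2.2], -0.2]
    - [[3.5, 0.3, -1.2], [-28, -10.8, 3.3], -0.2]
    - [[5, 0.4, -1.6], [-37, -14.3, 4.4], -0.2]
    - [[5.8, 0.4, -1.8], [-46, -17.8, 5.5], -0.2]

```text
clock: 12.12
position: [445.6, 148.5, 246.1]
tool_rot: [0.074, 1.109, -0.689]
ft_force: [0.0, -0.3, 0.8]
opening: 51.3
```

arm_command:
  commands:
    - [[0, 0, 0], [-8.6, -3.3, 1], -0.2]
    - [[0, 0, 0], [-8.6, -3.3, 1], -0.2]
    - [[0, 0, 0], [-8.6, -3.3, 1], -0.2]

```text
clock: 12.5
position: [446.9, 148.7, 248.8]
tool_rot: [-0.055, 1.097, -0.592]
ft_force: [-0.2, 0.7, 0.1]
opening: 51.4
```

```bash
cat > barlook.py <<'E'
from h import *;from plant import robot
exec(open("st.py").read())
c=robot.camera("wrist");T=np.array(c["tool_from_camera"])
P,_,_=pts(c,mask(c,"red",(210,140,360,290)));P=(P@T[:3,:3].T+T[:3,3])@R0.T+s["position"]
W=P-BAR;q=np.stack([W@e1,W@w,W@a],1);q=q[np.linalg.norm(q-[0,0,13],axis=1)<45]
print(len(q),cv2.minAreaRect(q[:,:2].astype(np.float32)),np.median(q[:,2]))
print(rel(s,BAR+2.8*w,barR(.61,-1),0))
E
python3 barlook.py
```

```text
t 12.5 pos [446.93 148.73 248.78] q [ 0.35 -0.18  2.09 -0.65  1.16 -0.6 ] open 51.4
F [-0.23  0.7   0.09] Fa 0.47825817459022724 T [0.23 0.14 0.01] T.a 0.002
phi -2.539
grasp-BAR (e1,w,a) -2.0433810124632004 2.0710426333678056 130.2474571104078
grip yaw 153.38 aim from grasp axis 14.94
1355 ((-0.20264244079589844, 3.944122314453125), (68.69644927978516, 18.826900482177734), 34.0338020324707) 12.762535057714627
(array([13.03,  0.07, -0.19]), array([-0.4, -0.1,  0.1]))
```

arm_command:
  commands:
    - [[4.5, 0, -0.2], [0, 0, 0], -0.2]
    - [[9, 0, -0.2], [0, 0, 0], -0.2]
    - [[12, 0, -0.2], [0, 0, 0], -0.2]
    - [[13, 0, -0.2], [0, 0, 0], -0.2]
    - [[13, 0, -0.2], [0, 0, 0], -0.2]
  squeeze: 60

```text
clock: 13.18
position: [487.3, 87.3, 142.1]
tool_rot: [-0.055, 1.096, -0.591]
ft_force: [-0.1, -0.1, -0.5]
opening: 51.2
```

arm_command:
  commands:
    - [[0, 0, 0], [0, 0, 0], 0.3]
    - [[0, 0, 0], [0, 0, 0], 1]
    - [[0, 0, 0], [0, 0, 0], 1]
    - [[0, 0, 0], [0, 0, 0], 1]
    - [[0, 0, 0], [0, 0, 0], 1]

```text
clock: 13.8
position: [487.5, 87.9, 143.5]
tool_rot: [-0.056, 1.094, -0.59]
ft_force: [-3.9, -0.1, 5.4]
opening: 19.3
```

```bash
python3 st.py
```

```text
t 13.8 pos [487.48  87.92 143.47] q [ 0.2   0.    2.14 -0.75  0.89 -0.55] open 19.3
F [-3.86 -0.13  5.43] Fa 5.626910713633944 T [ 0.08  0.37 -0.09] T.a 0.081
phi -2.538
grasp-BAR (e1,w,a) -1.52401676710989 2.4403760443959603 2.0587082532213117
grip yaw 153.47 aim from grasp axis 29.81
```

arm_command:
  commands:
    - [[0, 0, 0], [6, 0, 0], 1]
    - [[0, 0, 0], [12, 0, 0], 1]
    - [[0, 0, 0], [18, 0, 0], 1]
    - [[0, 0, 0], [24, 0, 0], 1]
    - [[0, 0, 0], [30, 0, 0], 1]

```text
clock: 14.42
position: [487.2, 87.6, 143.5]
tool_rot: [0.4, 0.91, -0.863]
ft_force: [-6.7, -1.0, 8.0]
opening: 19.4
```

```bash
python3 st.py
```

```text
t 14.43 pos [487.23  87.62 143.52] q [ 0.2   0.    2.14 -0.75  0.89 -0.02] open 19.4
F [-6.71 -1.    7.99] Fa 8.218731487238664 T [-0.14  0.5  -0.08] T.a 0.213
phi -3.064
grasp-BAR (e1,w,a) -1.6454169111132535 2.822953004275741 2.0343637563086343
grip yaw 127.6 aim from grasp axis 29.84
```

Screw about +0.09 with no jaw load yet. From here, small steps with a torque reading at each.

arm_command:
  commands:
    - [[0, 0, 0], [3, 0, 0], 1]
    - [[0, 0, 0], [6, 0, 0], 1]
    - [[0, 0, 0], [9, 0, 0], 1]

```text
clock: 14.8
position: [487.1, 87.5, 143.5]
tool_rot: [0.534, 0.845, -0.937]
ft_force: [-6.4, -1.3, 7.9]
opening: 18.9
```

```bash
python3 st.py
```

```text
t 14.8 pos [487.13  87.54 143.53] q [ 0.2   0.    2.14 -0.75  0.89  0.13] open 18.9
F [-6.38 -1.26  7.94] Fa 7.9532075498566215 T [-0.21  0.6  -0.22] T.a 0.178
phi 3.063
grasp-BAR (e1,w,a) -1.6591839357232598 2.946362599349138 2.040018663798066
grip yaw 120.31 aim from grasp axis 29.84
```

arm_command:
  commands:
    - [[0, 0, 0], [3, 0, 0], 1]
    - [[0, 0, 0], [6, 0, 0], 1]

```text
clock: 15.05
position: [487.1, 87.5, 143.5]
tool_rot: [0.624, 0.799, -0.985]
ft_force: [-7.8, -1.5, 7.8]
opening: 18.9
```

```bash
python3 st.py
```

```text
t 15.05 pos [487.08  87.51 143.54] q [ 0.2   0.    2.14 -0.75  0.89  0.24] open 18.9
F [-7.79 -1.49  7.75] Fa 8.142982461182656 T [-0.19  0.59 -0.21] T.a 0.17
phi 2.959
grasp-BAR (e1,w,a) -1.6613133318107045 3.009636214061577 2.04583271604403
grip yaw 115.36 aim from grasp axis 29.84
```

arm_command:
  commands:
    - [[0, 0, 0], [3, 0, 0], 1]
    - [[0, 0, 0], [6, 0, 0], 1]

```text
clock: 15.3
position: [487.0, 87.5, 143.5]
tool_rot: [0.714, 0.751, -1.032]
ft_force: [-7.3, -1.0, 9.2]
opening: 18.9
```

```bash
python3 st.py|grep -E "T.a|phi"
```

```text
F [-7.32 -1.03  9.19] Fa 9.382768346607715 T [-0.21  0.64 -0.21] T.a 0.2
phi 2.854
```

arm_command:
  commands:
    - [[0, 0, 0], [3, 0, 0], 1]
    - [[0, 0, 0], [6, 0, 0], 1]

```text
clock: 15.55
position: [486.9, 87.5, 143.5]
tool_rot: [0.804, 0.701, -1.077]
ft_force: [-8.6, -1.5, 9.0]
opening: 19.0
```

```bash
python3 st.py|grep -E "T.a|phi"
```

```text
F [-8.64 -1.48  8.95] Fa 9.400357814946489 T [-0.22  0.64 -0.24] T.a 0.18
phi 2.749
```

arm_command:
  commands:
    - [[0, 0, 0], [3, 0, 0], 1]
    - [[0, 0, 0], [6, 0, 0], 1]

```text
clock: 15.8
position: [486.8, 87.4, 143.5]
tool_rot: [0.893, 0.649, -1.122]
ft_force: [-8.7, -1.9, 9.8]
opening: 19.2
```

```bash
python3 st.py|grep -E "T.a|phi"
```

```text
F [-8.69 -1.89  9.83] Fa 9.936998472985492 T [-0.27  0.68 -0.29] T.a 0.17
phi 2.645
```

arm_command:
  commands:
    - [[0, 0, 0], [3, 0, 0], 1]
    - [[0, 0, 0], [6, 0, 0], 1]

```text
clock: 16.05
position: [486.8, 87.4, 143.4]
tool_rot: [0.983, 0.595, -1.164]
ft_force: [-9.2, -1.0, 10.7]
opening: 19.4
```

```bash
python3 st.py|grep -E "T.a|phi"
```

```text
F [-9.18 -0.98 10.74] Fa 11.2764045469755 T [-0.24  0.78 -0.35] T.a 0.159
phi 2.54
```

arm_command:
  commands:
    - [[0, 0, 0], [3, 0, 0], 1]
    - [[0, 0, 0], [6, 0, 0], 1]

```text
clock: 16.3
position: [486.7, 87.4, 143.4]
tool_rot: [1.071, 0.538, -1.205]
ft_force: [-10.6, -1.3, 9.3]
opening: 19.1
```

```bash
python3 st.py|grep -E "T.a|phi"
```

```text
F [-10.57  -1.34   9.31] Fa 10.375762589389293 T [-0.2   0.8  -0.33] T.a 0.171
phi 2.435
```

arm_command:
  commands:
    - [[0, 0, 0], [3, 0, 0], 1]
    - [[0, 0, 0], [6, 0, 0], 1]

```text
clock: 16.55
position: [486.6, 87.4, 143.4]
tool_rot: [1.16, 0.479, -1.244]
ft_force: [-9.3, -1.2, 10.1]
opening: 19.4
```

```bash
python3 st.py|grep -E "T.a|phi"
```

```text
F [-9.27 -1.2  10.14] Fa 10.708524795112908 T [-0.19  0.89 -0.28] T.a 0.249
phi 2.331
```

arm_command:
  commands:
    - [[0, 0, 0], [2, 0, 0], 1]
    - [[0, 0, 0], [3, 0, 0], 1]

```text
clock: 16.8
position: [486.6, 87.4, 143.3]
tool_rot: [1.203, 0.45, -1.263]
ft_force: [-10.1, -1.0, 10.1]
opening: 19.3
```

```bash
python3 st.py|grep -E "T.a|phi"
```

```text
F [-10.07  -0.98  10.05] Fa 10.996789860497172 T [-0.2   0.96 -0.17] T.a 0.381
phi 2.28
```

arm_command:
  commands:
    - [[0, 0, 0], [2, 0, 0], 1]
    - [[0, 0, 0], [3, 0, 0], 1]

```text
clock: 17.05
position: [486.6, 87.5, 143.4]
tool_rot: [1.247, 0.419, -1.281]
ft_force: [-9.8, -0.8, 10.6]
opening: 19.1
```

```bash
python3 st.py|grep -E "T.a|phi"
```

```text
F [-9.76 -0.81 10.55] Fa 11.392174750517889 T [-0.18  0.96 -0.14] T.a 0.398
phi 2.227
```

arm_command:
  commands:
    - [[0, 0, 0], [0, 0, 0], 1]
    - [[0, 0, 0], [0, 0, 0], 1]

```text
clock: 17.3
position: [486.6, 87.5, 143.4]
tool_rot: [1.246, 0.419, -1.281]
ft_force: [-10.8, -1.3, 10.0]
opening: 19.4
```

```bash
python3 st.py; python3 - <<'E'
from plant import robot
from h import *
for i in range(4):
  c=robot.camera("scene");s=robot.state();print(s["wrist_torque"]@a)
cv2.imwrite("pics/scene3.png",cv2.resize(c["pixels"][150:365,190:360,::-1],None,fx=2.7,fy=2.7,interpolation=2))
E
```

```text
t 17.3 pos [486.56  87.46 143.36] q [ 0.2   0.    2.14 -0.75  0.89  0.97] open 19.4
F [-10.78  -1.31   9.98] Fa 11.006210655652454 T [-0.14  0.85 -0.33] T.a 0.181
phi 2.228
grasp-BAR (e1,w,a) -1.3519844710780353 3.477063457064839 2.0453589086134616
grip yaw 77.27 aim from grasp axis 29.8
0.14504584374380639
0.19930698284499299
0.23829051962671932
0.21802717077664582
```

View pics/scene3.png

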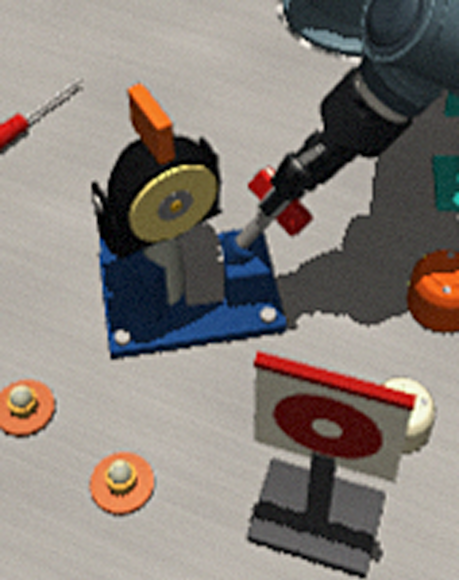

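It is biting: torque rises from 0.17 to about 0.39 N m over roughly 0.2 rad. The stiffness alone gives about 40–50 N, while the torque suggests up to about 100 N. A small extra turn of 3° (+13 N) is safe under both estimates.

arm_command:
  commands:
    - [[0, 0, 0], [1.5, 0, 0], 1]
    - [[0, 0, 0], [3, 0, 0], 1]

```text
clock: 17.75
position: [486.5, 87.5, 143.3]
tool_rot: [1.29, 0.387, -1.3]
ft_force: [-10.4, -1.4, 10.7]
opening: 19.1
```

```bash
python3 st.py|grep -E "T.a|phi"
```

```text
F [-10.38  -1.42  10.72] Fa 11.436879519222321 T [-0.18  0.96 -0.12] T.a 0.418
phi 2.175
```

arm_command:
  commands:
    - [[0, 0, 0], [0, 0, 0], 0.3]
    - [[0, 0, 0], [0, 0, 0], -0.2]
    - [[-4, 0, 0], [0, 0, 0], -0.2]
    - [[-9, 0, 0], [0, 0, 0], -0.2]
    - [[-13, 0, 0], [0, 0, 0], -0.2]

```text
clock: 18.38
position: [445.2, 150.2, 250.2]
tool_rot: [1.293, 0.389, -1.297]
ft_force: [0.8, -0.1, -0.1]
opening: 51.4
```

arm_command:
  commands:
    - [[0, 0, 0], [0, 0, 0], -0.2]
    - [[0, 0, 0], [0, 0, 0], -0.2]

```text
clock: 18.62
position: [445.1, 149.1, 247.5]
tool_rot: [1.291, 0.39, -1.299]
ft_force: [-0.1, 1.0, -0.2]
opening: 51.2
```

```bash
python3 barlook.py; python3 - <<'E'
from h import *;from plant import robot
c=robot.camera("top");P,_,_=pts(c,mask(c,"orange",(275,150,325,205)));print("fin top",summ(P),cv2.minAreaRect(P[:,:2].astype(np.float32)))
s=robot.state();fin=np.array([558.5,-13,273]);
for f in(1,-1):print(rel(s,fin,finR(np.radians(55.4),f),127))
E
```

```text
t 18.62 pos [445.14 149.08 247.48] q [ 0.36 -0.18  2.09 -0.65  1.16  0.97] open 51.2
F [-0.14  1.03 -0.24] Fa 0.3414752857919472 T [0.26 0.13 0.01] T.a -0.009
phi 2.176
grasp-BAR (e1,w,a) -0.24815869340741306 3.3522931382889123 129.92221274372355
grip yaw 74.15 aim from grasp axis 14.78
1335 ((-0.16394424438476562, 2.483938217163086), (19.127378463745117, 69.06076049804688), 43.08441925048828) 12.619356264460064
(array([12.99,  0.03, -0.07]), array([-90.3,   0. ,   0.1]))
fin top {'n': 178, 'mean': array([558.4, -13.6, 287.8]), 'lo': array([538.8, -37.4, 241.4]), 'hi': array([578.9,  11. , 293.1]), 'sd': array([ 4.2, 11. , 17.1]), 'long': array([-0.58, -0.81,  0.01]), 'norm': array([-0.73,  0.51, -0.45])} ((621.211181640625, -57.338645935058594), (58.765071868896484, 170.23675537109375), 55.19605255126953)
(array([-1.74, 21.02, 14.1 ]), array([-159.6,   44.5,   24. ]))
(array([-1.74, 21.02, 14.1 ]), array([ 12.8,  16.6, -30.8]))
```

After release the bar relaxed from -0.966 to -0.819 rad. That is the screw unwinding itself to its 70 N holding limit, which matches the torque reading of about 105–110 N, so the grip is firm. Next I check the lamp's heading from above the fin.

arm_command:
  commands:
    - [[-2, 2.5, 1.5], [2.5, 3.3, -6], -0.2]
    - [[-4, 7.5, 5], [5, 6.6, -12], -0.2]
    - [[-3.5, 12.5, 8.4], [7.7, 10, -18.5], -0.2]
    - [[-2.5, 17, 11.5], [10.2, 13.3, -25], -0.2]
    - [[-1.7, 21, 14.1], [12.8, 16.6, -30.8], -0.2]

```text
clock: 19.35
position: [559.4, -15.2, 407.4]
tool_rot: [1.644, 0.862, -1.639]
ft_force: [1.0, 0.3, 0.2]
opening: 51.5
```

arm_command:
  commands:
    - [[0, 0, 0], [0, 0, 0], -0.2]
    - [[0, 0, 0], [0, 0, 0], -0.2]
    - [[0, 0, 0], [0, 0, 0], -0.2]

```text
clock: 19.73
position: [557.8, -11.3, 406.3]
tool_rot: [1.638, 0.862, -1.636]
ft_force: [-0.1, 0.1, 0.2]
opening: 51.4
```

```bash
python3 finlook.py; python3 - <<'E'
from h import *;from plant import robot
for n in("scene","top"):
    c=robot.camera(n);cv2.imwrite(f"pics/{n}4.png",c["pixels"][:,:,::-1])
    if n=="scene":
        # lens: pale yellow disc on lamp; board disc plane
        h=cv2.cvtColor(c["pixels"],cv2.COLOR_RGB2HSV);m=(h[...,0]>20)&(h[...,0]<35)&(h[...,1]>60)&(h[...,2]>90);b=np.zeros_like(m);b[205:250,230:280]=1
        P,_,_=pts(c,m&b);S=summ(P);n_=S["norm"];print("lens",S,np.degrees(np.arctan2(n_[1],n_[0])))
        lc=S["mean"];print("aim via lens centre from axis",np.degrees(np.arctan2(lc[1]+13,lc[0]-558.5)))
        P,_,_=pts(c,mask(c,"red",(290,294,332,325)));P=P[(P[:,2]<224)];print("disc",summ(P))
E
```

```text
t 19.73 pos [557.83 -11.31 406.26] q [-0.22 -0.06  1.61  0.    1.59  0.38] open 51.4
F [-0.11  0.14  0.21] Fa 0.2745580634748992 T [-0.01  0.04  0.  ] T.a 0.025
phi 2.02
grasp-BAR (e1,w,a) -248.42084054664122 -0.39643777852054557 148.65427573201697
grip yaw 55.54 aim from grasp axis 54.95
fin 1108 ((558.9871215820312, -13.33599853515625), (57.39516830444336, 14.85081672668457), 55.11363220214844) pca yaw 55.31 aim 55.37 z 290.0
lens {'n': 527, 'mean': array([580.6,  14. , 198.1]), 'lo': array([546.9,  -8.6, 155.4]), 'hi': array([612.2,  37.3, 237.7]), 'sd': array([ 1.1, 23.7, 24.6]), 'long': array([ 0.24, -0.17,  0.95]), 'norm': array([ 0.58,  0.82, -0.  ])} 54.84846035581144
aim via lens centre from axis 50.69903923979111
disc {'n': 567, 'mean': array([722.7, 222.2, 180.1]), 'lo': array([718. , 183.1, 139.9]), 'hi': array([727.3, 260.5, 218.5]), 'sd': array([ 0.7, 22.7, 22.7]), 'long': array([-0.11,  0.97, -0.2 ]), 'norm': array([ 0.99,  0.12, -0.01])}
```

View pics/scene4.png

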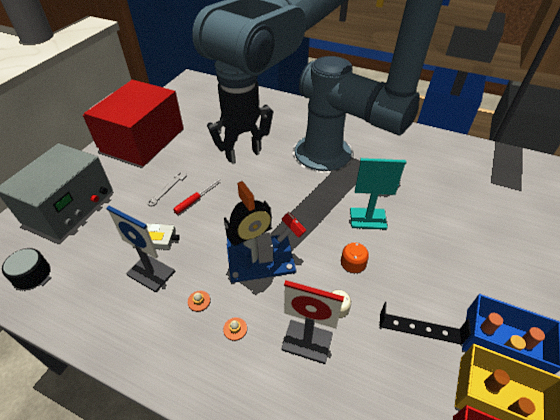

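The final view shows the lamp upright, its lens (255,225) facing the red-disc board (311,305), and nothing else disturbed. Fin yaw is 55.1–55.3°, the lens normal 54.8°, and the required aim about 55.2°. I hand the job in.

```bash
python3 -c "
from plant import robot
robot.close_job()"
```

```text
the job is handed in; nothing more can be done
```

The lamp now points at the red-disc board and is clamped again; I handed the job in at about 20 s of the 72 s allowed. I backed the screw off 0.82 rad (47°), turned the lamp 61° by the fin, and tightened the screw until it bit.

**Aim:** After clamping, the fin measured 55.1–55.3° and the lens 54.8°, against 55.2° needed to hit the disc centre. At the board that is within about 2 mm. The lens plane is vertical, so the lamp stands upright.

**Grip:** Torque peaked at 0.42 N m, which suggests about 105–110 N on the jaw, well under the 200 N that crushes the mast. After release the bar turned back 0.15 rad, which fits the screw settling to its own holding limit of about 70 N, a firm grip. I inferred that force; it was not measured directly.

**Checks that disagreed:**
- **Grip force:** Estimating it from the angle turned since first touch gave only about 40–50 N before the last 3°, so I relied on the torque and the relaxation.
- **Lens centre:** The lens centroid seen from the scene camera gave a heading of 50.7°. It is a less reliable measure, because the mask may not cover the lens evenly, so I used the fin and the lens plane instead.

The other parts looked undisturbed in the last picture.

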